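# Present the tester pot on a spring-catch slide

### The arm

A 6-joint arm with a two-finger parallel gripper is mounted at the origin on a cart in front of the work surface, level with it; the furniture and walls round the work are solid. World frame = base frame: x ahead of the robot, y to its left, z up, the work surface at z = 0. Lengths are in mm, angles in rad, forces in N, time in s.
With the tool pointing down it reaches from about 275 to 750 mm from the base axis. Payload 10.2 kg.
Tool frame: the origin (TCP) lies between the finger pads; the fingertips stand 11 mm ahead of it and the grasp point (between the pads) lies 8 mm behind it; z points along the fingers, y is the line along which they close (so a half turn about z gives the same grasp; the last joint's range is limited). The gripper opens to 85 mm and grips with 20 to 120 N. Pads are 22 mm wide; open, the fingers measure 114 mm over their backs; the gripper's body (76 mm by 85 mm) begins 54 mm behind the grasp point. The pads swing forward as they close: fully open they stand 13 mm farther back than shut.
Start: joints at [1.049, 0.313, 1.498, -0, 1.331, -0.223], TCP at [154.559, 501.74, 242.294] pointing down, gripper open.
Joint ranges: [-2.94, 2.94], [-0.97, 2.17], [0.19, 2.56], [-1.23, 4.37], [0.02, 3.11], [-2.88, 2.88]. Speed limits (rad/s): [2.39, 2.39, 3.01, 3.14, 3.14, 3.14].

### API

Orientations are given as a unit quaternion [w, x, y, z].
In Python, from rig import sense, eyes, finish_job gives the robot as it stands.
- The arm moves only by the shell command python3 -m jog 'ROWS' [FORCE]. ROWS is JSON, a list of rows, each a list of 7 numbers: the shift along the tool's x, y, z in m, then the turn, a rotation vector about the tool's x, y, z in rad, then the finger opening in m, from 0 to 0.0854. In form: [[dx, dy, dz, rx, ry, rz, gripper], ...]. A call has 1 to 5 rows; each row shifts and turns the commanded pose from where the row before left it, along the tool's axes as they then stand; what a row does not reach is not made up. A row lasts 1/10 s, in which the tool goes at most 50 mm and 8.59 degrees, less where a joint would pass 70% of its speed; a pose out of reach is approached as far as the arm can. A call is refused whole if a number of a shift passes 0.05 or a number of a turn 0.15, either way. A call with a gripper value outside its range is refused whole. The fingers move at their own pace and stop on an object; FORCE is the grip in N (left out, the last holds). Time passes only in rows, so rows that do not move let the fingers close. It gives the time, the measured TCP pose, the force, the opening and the grip force at its end, in the units of the state.
- sense(): the state, without advancing time (a new reading comes with each control period).
- eyes.capture(name): name is "side" or "top"; returns the picture (420x560x3 uint8, red, green, blue); there is no depth.
- eyes.calibration(name): a dict with "fx", "fy", "cx", "cy" (pixels), "cam_to_world" (4x4, takes a point from camera to world coordinates). Camera axes: x right, y down, z forward; pixel columns grow to the right and rows downward; lengths in mm; the calibration is good to about 2 mm. A picture is of the moment at which its call begins. calibration takes no time and is no camera call.
- finish_job(): hands the job in; it is judged then, once.
The state is a dict: "time_s": time; "joints": joint angles; "dq": joint speeds; "tau": joint torques, N m; "eef_pos": TCP position; "ee_rot": TCP orientation; "force": force on the tool from outside, world axes, zero at the start; "wrist_torque": the same for the moment, N m; "grip_width": opening from 0.0 (shut) to 1.0 (fully open); "grip_force": force on a finger pad.
Only numpy, scipy, OpenCV 4.12 (cv2) and the standard library are available. Lean on these libraries where they do the work, as an engineer would, in place of code of your own. Each camera call takes 0.05 s, during which the arm holds its last target. There are 200 camera calls.

### The job

Bring the tester pot out to the serving end of its slide by pushing, without gripping or lifting anything: with the fingertips press down the long brass spring bar behind the sled's push plate and, keeping the bar held down, push the plate so the sled slides past the catch all the way to the end stop. Then let the bar spring up behind the sled and take the hand away. Do not touch the pot, do not reach round to the front of the push plate, and leave the other things where they are.

Things in the scene. Friction and masses are not known exactly. Their poses are not given: they have to be found in the camera images.
- slide_base: Fixed presentation slide: dark wooden board, 14 mm thick, with two low aluminium rails and a wooden end stop. Origin on the counter; the board spans x -82 to +58 and y -145 to +145 mm in this frame. Its +y is the way the sled travels (to the serving end); the brass bar lies along its -x side; z up. Offsets in the other entries are in this frame.
- catch_travel (a joint): How far the brass bar is pressed down, m: 0 = fully up, 0.012 = fully down on the board. Spring: about 3 N to start, 6 N fully down. The tongue bars the sled when the bar is up and lets it pass once the bar is down by more than 0.006; while the sled is over the tongue the bar cannot come up past 0.006. Released, it springs up behind the sled once that is past.
- sled_travel (a joint): Travel of the sled along the slide's +y, m: 0 = all the way back, 0.128 = against the end stop. It starts between 0 and 0.006, meets the raised tongue at 0.025, and its tail has passed the tongue at 0.116. It slides with about 1 N of friction, stays where it is left, and cannot leave its rails.
- push_face (a point): Centre of the rear (-y) face of the sled's upright aluminium push plate, the face to push towards +y. The plate is 46 mm wide (x), 22 high (42 to 64 mm above the counter), 5 thick, and stands over the brass bar, which shows behind it. The face is at y = -91 mm plus the sled's travel, x -61 mm, centre 53 mm above the counter.
- pot: Small cream pot with red bands, 63 mm across, 34 mm high, standing loose on the sled's pale wooden plate (76 x 80 mm, top 36 mm above the counter, with a 4 mm high border). Origin at the centre of its underside; its centre stands 64 mm from the bar's centre line; it rides with the sled.
- soap_silver: silver-grey soap carton, 52x82x28 mm, a loose bystander on the counter; origin at the centre of its underside
- stamp: wooden rubber stamp standing upright, 30x40x69 mm, a loose bystander on the counter; origin at the centre of its underside
- spool: wide low spool of red twine, 64 across, 22 high mm, a loose bystander on the counter; origin at the centre of its underside
- tumbler: clear glass tumbler, 71 across, 106 high mm, a loose bystander on the counter; origin at the centre of its underside
- soap_cream: cream soap carton, 52x82x28 mm, a loose bystander on the counter; origin at the centre of its underside
- bell: counter bell, white dome on a black foot, 85 across, 59 high mm, a loose bystander on the counter; origin at the centre of its underside
- tongue (a point): Top of the brass tongue, 10 mm long in y (+15 to +25 mm), which sticks out from the bar into the path of the sled and moves with the bar; 32 mm above the counter when up, x -28 mm. The sled's plate runs 26 mm above the counter.
- rib (a point): Stiffening rib, 8 mm wide, 16 mm long, 16 mm high, on the leading (+y) face of the push plate. A finger that touches it has hooked round or gripped the plate. This point is the middle of its leading end.
- bar_top (a point): Brass spring bar, 26 mm wide (x), 193 long (y), 12 thick. Middle of its top face: x -62, y -46.5 mm, 38 mm above the counter when up. It moves straight down only, level wherever it is pressed; a fingertip may slide along it while holding it down. Within 24 mm of its centre line there is only the sled's push plate and rib above it, the tongue and the board below.
- catch: The whole spring catch, brass: the long bar and the tongue on it, one piece. Its origin coincides with that of the slide base when up and goes down with it.
- sled: The sled: pale wooden plate 76 x 80 mm (top 36 mm above the counter) with border, push plate and rib, one piece. Origin at the middle of the plate's top: x +2, y = -50 mm plus its travel.
Not all that is in view belongs to the job. What is shaped like the pot but black or green is not meant.

How it is judged:
By the outcome, as a careful person would: the job done as asked, in the order asked, and still so for the second after the job is handed in, with the robot touching nothing.
It also fails if it takes over 38 s, if anything falls off the work surface, if the arm or the gripper's body presses on something with over 40 N, if the wrist force passes 120 N, or if a joint passes its speed limit or range.

## Working session

There is one attempt and no reset: what is moved stays moved. The work goes in short steps, Python scripts to look and compute and a shell command to move; the robot and the scene stay as the last step left them, time stands still between calls to the robot, and variables do not carry over. Pictures are saved under pics/ and viewed, at most 10 in all, crops included, and the job is handed in when it is done.

```bash
mkdir -p pics; python3 - <<'E'
from rig import sense,eyes
import cv2
for n in("top","side"):
    cv2.imwrite(f"pics/{n}0.png",eyes.capture(n)[:,:,::-1]); c=eyes.calibration(n); print(n,c)
s=sense();print(s)
E
```

```text
top {'fx': 446.8111737694622, 'fy': 446.8111737694622, 'cx': 277.6457961993846, 'cy': 211.53570566171442, 'cam_to_world': array([[-2.97030500e-02, -9.88356204e-01,  1.49230504e-01,
         4.05078926e+02],
       [-9.99510960e-01,  3.08289141e-02,  5.23635879e-03,
        -8.29813018e+01],
       [-9.77600209e-03, -1.49001989e-01, -9.88788570e-01,
         1.45084135e+03],
       [ 0.00000000e+00,  0.00000000e+00,  0.00000000e+00,
         1.00000000e+00]])}
side {'fx': 460.27954782300935, 'fy': 460.27954782300935, 'cx': 284.49442526250493, 'cy': 210.06495153571154, 'cam_to_world': array([[ 8.56303858e-01, -1.88859565e-01,  4.80703410e-01,
        -1.04374744e+01],
       [-5.16309405e-01, -3.36406727e-01,  7.87562767e-01,
        -1.06544836e+03],
       [ 1.29730993e-02, -9.22584727e-01, -3.85576347e-01,
         5.39284392e+02],
       [ 0.00000000e+00,  0.00000000e+00,  0.00000000e+00,
         1.00000000e+00]])}
{'time_s': 0.1, 'joints': array([ 1.04862971e+00,  3.13416656e-01,  1.49835772e+00,  4.31213383e-06,
        1.33102791e+00, -2.23387001e-01]), 'dq': array([ 0.00012841, -0.00142403, -0.00205104,  0.00012029, -0.00063496,
       -0.00093386]), 'tau': array([ 2.31941514e-03, -4.12902403e+01, -2.60141194e+01, -1.37594493e-04,
        3.04040463e-03,  7.48310845e-05]), 'eef_pos': array([154.42664318, 501.54235339, 241.78200969]), 'ee_rot': array([-2.22226755e-04,  1.48835245e-01,  9.88861823e-01, -5.62516227e-04]), 'force': array([0.20017537, 0.31760993, 0.08930039]), 'wrist_torque': array([0.01349295, 0.0263861 , 0.04204369]), 'grip_force': 0.0, 'grip_width': 1.0006160496740193}
```

View pics/top0.png

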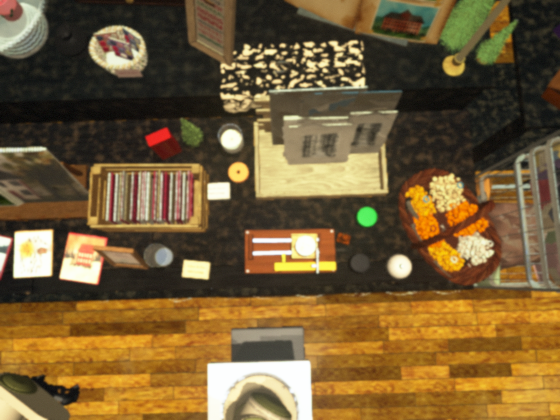

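View pics/side0.png

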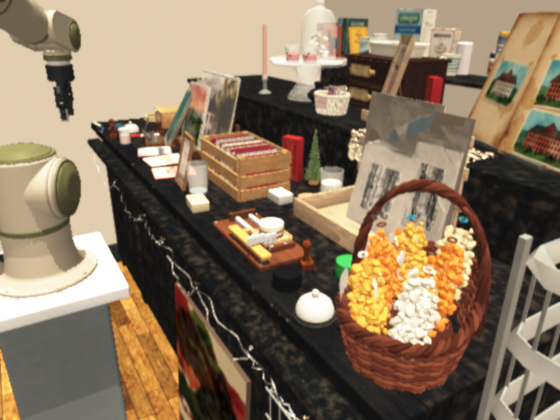

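The slide is the brown board at top (246–336, 229–273). The bar is the yellow strip at about (305, 267), on the robot's side, and the serving end is to the left (world +y). The white pot is at (306, 245). The black pot shape at (360, 262) and the green one at (367, 216) are decoys. Next I'll measure by colour mask and check an enlarged crop.

```bash
cat > h.py <<'E'
import numpy as np,cv2
from rig import sense,eyes
def ray(n,u,v,z):
    c=eyes.calibration(n);M=c["cam_to_world"]
    d=M[:3,:3]@np.array([(u-c["cx"])/c["fx"],(v-c["cy"])/c["fy"],1]);o=M[:3,3]
    return (o+d*(z-o[2])/d[2])[:2]
def proj(n,p):
    c=eyes.calibration(n);M=c["cam_to_world"];q=M[:3,:3].T@(np.array(p)-M[:3,3])
    return c["fx"]*q[0]/q[2]+c["cx"],c["fy"]*q[1]/q[2]+c["cy"]
E
python3 - <<'E'
from h import *
im=cv2.imread("pics/top0.png");hsv=cv2.cvtColor(im,cv2.COLOR_BGR2HSV)
roi=np.zeros(im.shape[:2],np.uint8);roi[222:280,240:342]=255
print("board px",hsv[268,255],hsv[235,255],"bar",hsv[266,300],"bg",hsv[250,230])
bm=cv2.inRange(hsv,(0,80,60),(18,255,255))&roi
bar=cv2.inRange(hsv,(19,150,120),(32,255,255))&roi
h=0
for nm,m,z in(("board",bm,14),("bar",bar,38)):
    if nm=="board": m=cv2.morphologyEx(m,cv2.MORPH_CLOSE,np.ones((25,25)))
    c=max(cv2.findContours(m,cv2.RETR_EXTERNAL,cv2.CHAIN_APPROX_NONE)[0],key=cv2.contourArea)
    P=np.array([ray("top",*p,z) for p in c[:,0].astype(float)],np.float32)
    r=cv2.minAreaRect(P);print(nm,cv2.boundingRect(c),r);print(cv2.boxPoints(r))
v=im[222:282,240:345];cv2.imwrite("pics/topc.png",cv2.resize(v,None,fx=7,fy=7,interpolation=cv2.INTER_CUBIC))
s=cv2.imread("pics/side0.png")[200:285,205:320];cv2.imwrite("pics/sidec.png",cv2.resize(s,None,fx=6.5,fy=6.5,interpolation=cv2.INTER_CUBIC))
E
```

```text
board px [ 11 194 184] [ 11 190 180] bar [ 29 170 254] bg [17 94 57]
board (240, 222, 102, 53) ((502.8965148925781, -113.20558166503906), (327.0411071777344, 167.0221405029297), 88.22676849365234)
[[ 414.3655   -274.06366 ]
 [ 581.3077   -279.232   ]
 [ 591.4275     47.652496]
 [ 424.48535    52.82083 ]]
bar (274, 255, 42, 16) ((454.81854248046875, -123.61666107177734), (128.8273162841797, 46.87942886352539), 88.28691101074219)
[[ 429.46368  -187.30081 ]
 [ 476.32214  -188.70226 ]
 [ 480.1734    -59.93251 ]
 [ 433.31494   -58.531067]]
```

View pics/topc.png

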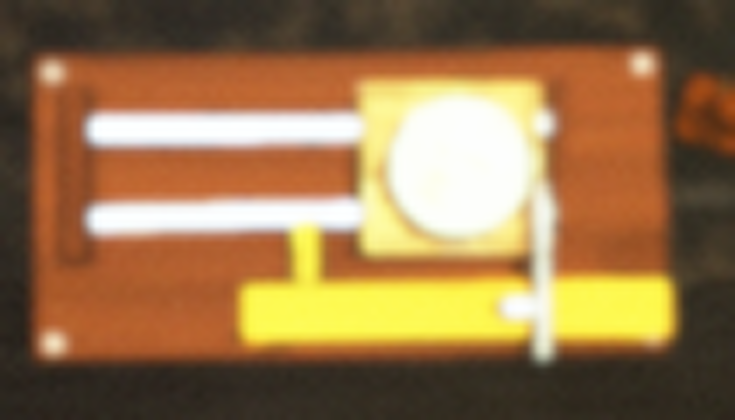

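View pics/sidec.png

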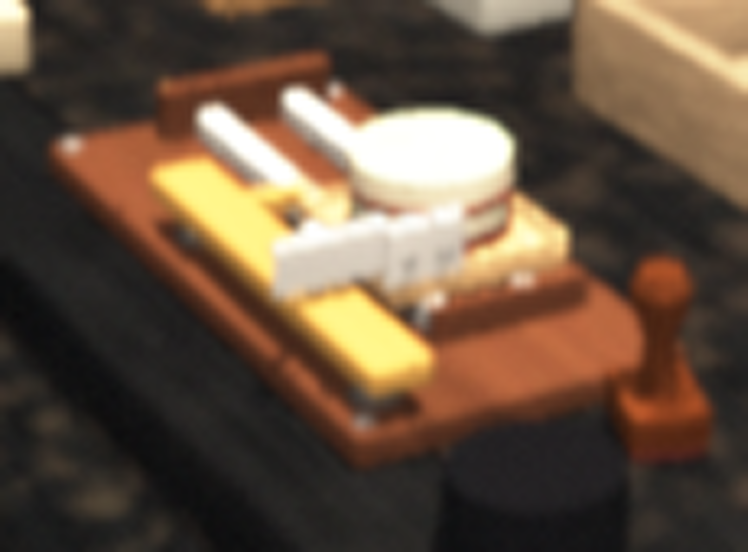

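The crops confirm the cream, red-banded pot stands on the sled. The bar ends are at crop x 240 and 675, and the push plate is at crop x ≈ 545. Black pot: full-image (360, 262), just beyond the bar's end. Now the frame fit.

```bash
python3 - <<'E'
from h import *
im=cv2.imread("pics/top0.png").astype(int)
f=lambda x,y:((x+.5)/7-.5+240,(y+.5)/7-.5+222)
pts=[(35,50,14,-0,0),]
B=[((35,50),14,(58,145)),((662,46),14,(58,-145)),((35,360),14,(-82,145)),
   ((240,283),38,(-49,50)),((240,343),38,(-75,50)),((676,277),38,(-49,-143)),((674,345),38,(-75,-143))]
W=np.array([ray("top",*f(*p),z) for p,z,_ in B]);L=np.array([l for *_,l in B],float)
wc,lc=W.mean(0),L.mean(0);U,S,V=np.linalg.svd((L-lc).T@(W-wc));R=(U@V).T
t=wc-R@lc;print("yaw",np.degrees(np.arctan2(R[1,0],R[0,0])),"origin",t,"res\n",(L@R.T+t-W).round(1))
p=ray("top",*f(460,165),70);print("pot slide frame",R.T@(p-t))
for q in((543,358),(543,185)): print("plate top mid edge slide",R.T@(ray("top",*f(*q),64)-t))
print("black pot",R.T@(ray("top",360,262,30)-t), "stamp",R.T@(ray("top",343,238,40)-t),"bell",R.T@(ray("top",400,266,50)-t))
for n,l,z in(("face",(-61,-91),53),("bar end",(-62,-143),38)): print(n,R@np.array(l)+t)
# check with side view: bar corners
for l,z in(((-75,-143),38),((-49,-143),38),((-75,50),38),((-82,-145),14)):
    u,v=proj("side",[*(R@np.array(l)+t),z]);print(l,((u-205)*6.5,(v-200)*6.5))
E
```

```text
yaw -1.3612302544270907 origin [ 506.12330315 -110.65152338] res
 [[-1.5 -0.3]
 [-1.4 -0.8]
 [ 0.5  0.3]
 [ 0.1 -0.7]
 [ 0.8 -0.8]
 [-1.3  2. ]
 [ 2.9  0.3]]
pot slide frame [  0.89213696 -47.22205769]
plate top mid edge slide [-83.62116527 -82.6678728 ]
plate top mid edge slide [ -7.75852593 -84.11790335]
black pot [ -50.49359861 -221.12286672] stamp [  24.89754313 -168.26996977] bell [ -64.34574718 -341.23584001]
face [ 442.97874771 -200.17674395]
bar end [ 440.74373275 -252.13831348]
(-75, -143) (np.float64(369.6199529909179), np.float64(369.0297160507806))
(-49, -143) (np.float64(435.21174826239417), np.float64(352.2692199304372))
(-75, 50) (np.float64(149.72586122456033), np.float64(165.8459092242197))
(-82, -145) (np.float64(354.8464235393868), np.float64(436.44617578522406))
```

Travel is close to zero and the fit agrees with both views to about 2 mm. I'll turn the tool until its x lies along the slide's +y and shut the fingers, then travel high.

```bash
python3 -m jog '[[0,0,0,0,0,0.144,0],[0,0,0,0,0,0.144,0],[0,0,0,0,0,0.144,0],[0,0,0,0,0,0.144,0],[0,0,0,0,0,0.144,0]]' 40; python3 -m jog '[[0,0,0,0,0,0.144,0],[0,0,0,0,0,0.144,0],[0,0,0,0,0,0.144,0],[0,0,0,0,0,0.144,0],[0,0,0,0,0,0,0]]'
for i in 1; do python3 -m jog '[[-0.02,0.008,0,0,0,0,0],[-0.04,0.017,0,0,0,0,0],[-0.04,0.017,0,0,0,0,0],[-0.04,0.017,0,0,0,0,0],[-0.04,0.017,0,0,0,0,0]]'; done
python3 -m jog '[[-0.04,0.017,0,0,0,0,0],[-0.04,0.017,0,0,0,0,0],[-0.04,0.017,0,0,0,0,0],[-0.04,0.017,0,0,0,0,0],[-0.04,0.017,0,0,0,0,0]]'
python3 -m jog '[[-0.04,0.017,0,0,0,0,0],[-0.04,0.017,0,0,0,0,0],[-0.04,0.017,0,0,0,0,0],[-0.04,0.017,0,0,0,0,0],[-0.02,0.008,0,0,0,0,0]]'
cat >> h.py <<'E'
Y=np.radians(-1.361);Rs=np.array([[np.cos(Y),-np.sin(Y)],[np.sin(Y),np.cos(Y)]]);T=np.array([506.1,-110.65])
def st():
    s=sense();p=s["eef_pos"];from scipy.spatial.transform import Rotation as Q
    w=s["ee_rot"];M=Q.from_quat([*w[1:],w[0]]).as_matrix()
    print("t",round(s["time_s"],2),"slide xy",(Rs.T@(p[:2]-T)).round(1),"tip z",round(p[2]-11,1),"xaxis vs +y deg",np.degrees(np.arctan2(*(Rs.T@M[:2,0]))).round(2),"tool z",M[:,2].round(3),"F",s["force"].round(1),"grip",round(s["grip_width"],2))
E
python3 -c "from h import *;st()"
```

```text
time_s: 0.6
eef_pos: [154.5, 501.6, 241.9]
ee_rot: [0.0, 0.49, 0.872, -0.0]
force: [-0.5, -0.4, -0.4]
grip_width: 0.142
grip_force: 0.0
time_s: 1.1
eef_pos: [154.5, 501.6, 242.0]
ee_rot: [0.0, 0.716, 0.698, -0.0]
force: [0.9, -0.4, -0.4]
grip_width: 0.002
grip_force: 0.0
time_s: 1.6
eef_pos: [226.3, 318.4, 242.2]
ee_rot: [0.0, 0.714, 0.7, 0.0]
force: [1.6, 0.4, 0.3]
grip_width: -0.001
grip_force: 0.0
time_s: 2.1
eef_pos: [306.5, 116.3, 242.4]
ee_rot: [0.0, 0.714, 0.7, 0.0]
force: [0.8, 0.3, 0.4]
grip_width: -0.0
grip_force: 0.0
time_s: 2.6
eef_pos: [378.7, -66.6, 242.2]
ee_rot: [0.0, 0.715, 0.699, -0.0]
force: [0.3, 0.4, 0.3]
grip_width: 0.003
grip_force: 0.0
t 2.6 slide xy [-128.4   41. ] tip z 231.2 xaxis vs +y deg -0.09 tool z [ 0. -0. -1.] F [0.3 0.4 0.3] grip 0.0
```

```bash
python3 -m jog '[[-0.036,0.0166,0,0,0,0,0],[-0.04,0.0166,0,0,0,0,0],[-0.04,0.0166,0,0,0,0,0],[-0.04,0.0166,0,0,0,0,0],[0,0,0.03,0,0,0,0]]' >/dev/null; python3 -m jog '[[0,0,0.04,0,0,0,0],[0,0,0.04,0,0,0,0],[0,0,0.035,0,0,0,0],[0,0,0.008,0,0,0,0],[0,0,0,0,0,0,0]]' >/dev/null; python3 - <<'E'
from h import *
st()
a=eyes.capture("top")[222:282,240:345,::-1];b=eyes.capture("side")[185:275,205:325,::-1]
cv2.imwrite("pics/c1.png",np.vstack([cv2.resize(a,(525,300),interpolation=cv2.INTER_CUBIC),cv2.resize(b,(525,300),interpolation=cv2.INTER_CUBIC)]))
E
```

```text
t 3.6 slide xy [ -62.9 -112.1] tip z 78.0 xaxis vs +y deg -0.11 tool z [-0.001  0.001 -1.   ] F [0.3 0.  1.2] grip 0.0
```

View pics/c1.png

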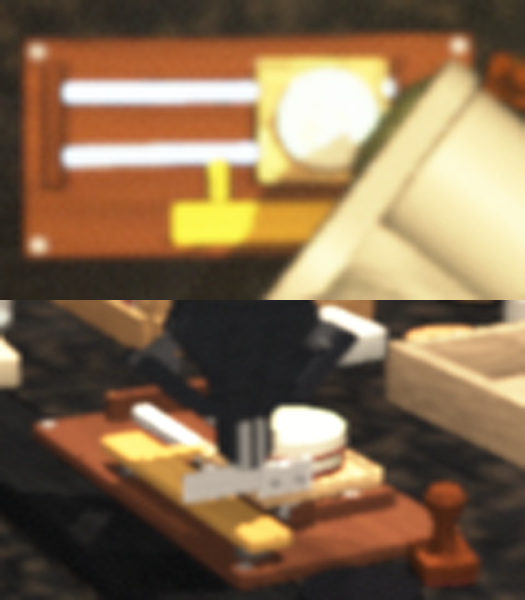

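```bash
python3 - <<'E'
from h import *
g=lambda l,z:[round(float(k)) for k in (lambda u,v:((u-205)*4.375,300+(v-185)*10/3))(*proj("side",[*(Rs@np.array(l)+T),z]))]
print("tip",g((-62.9,-112.1),78),"tip corners",[g((-62.9+a,-112.1+b),78) for a in(-14,14) for b in(-11,11)])
for y in(-91,-86): print("plate bottom/top L,R y",y,[g((x,y),z) for x in(-84,-38) for z in(42,64)])
print("bar end",g((-75,-143),38),g((-49,-143),38),g((-75,50),38))
E
```

```text
tip [242, 465] tip corners [[227, 476], [209, 463], [275, 467], [256, 455]]
plate bottom/top L,R y -91 [[190, 506], [189, 478], [266, 492], [265, 464]]
plate bottom/top L,R y -86 [[185, 503], [185, 475], [261, 489], [261, 462]]
bar end [249, 539] [293, 531] [101, 435]
```

The tip is seen at about (242, 467) against a predicted (242, 465). That puts it roughly 12–15 mm behind the plate and over the bar. Lowering to feel for the bar.

```bash
python3 -m jog '[[-0.003,0,0.012,0,0,0,0],[0,0.001,0.012,0,0,0,0],[0,0,0.01,0,0,0,0],[0,0,0.002,0,0,0,0],[0,0,0,0,0,0,0]]' >/dev/null; python3 -c "from h import *;st()"; python3 -m jog '[[0,0,0.003,0,0,0,0],[0,0,0.003,0,0,0,0],[0,0,0.002,0,0,0,0],[0,0,0,0,0,0,0]]' >/dev/null; python3 -c "from h import *;st()"
```

```text
t 4.2 slide xy [ -61.9 -115. ] tip z 41.8 xaxis vs +y deg 0.0 tool z [-0.001  0.001 -1.   ] F [-0.9  1.   0.2] grip 0.0
t 4.6 slide xy [ -61.5 -115.4] tip z 34.4 xaxis vs +y deg 0.02 tool z [ 0.001 -0.001 -1.   ] F [ 0.3 -0.   2.7] grip 0.0
```

```bash
python3 -m jog '[[0,0,0.002,0,0,0,0],[0,0,0.002,0,0,0,0],[0,0,0.002,0,0,0,0],[0,0,0,0,0,0,0],[0,0,0,0,0,0,0]]' >/dev/null; python3 -c "from h import *;st()"
```

```text
t 5.1 slide xy [ -61.6 -115.4] tip z 28.4 xaxis vs +y deg 0.01 tool z [ 0. -0. -1.] F [ 0.3 -1.8  4.8] grip -0.0
```

```bash
python3 -m jog '[[0,0,0.001,0,0,0,0],[0,0,0,0,0,0,0]]' >/dev/null; python3 -c "from h import *;st()"
```

```text
t 5.3 slide xy [ -61.6 -115.4] tip z 27.4 xaxis vs +y deg 0.02 tool z [ 0. -0. -1.] F [ 0.7 -1.9  5.4] grip -0.0
```

The force and height agree: the bar is down about 10 mm. Pushing gently now.

```bash
python3 -m jog '[[0.003,0,0,0,0,0,0],[0.004,0,0,0,0,0,0],[0.004,0,0,0,0,0,0],[0.004,0,0,0,0,0,0],[0.004,0,0,0,0,0,0]]' >/dev/null; python3 -c "from h import *;st()"; python3 -m jog '[[0.004,0,0,0,0,0,0],[0.004,0,0,0,0,0,0],[0.004,0,0,0,0,0,0],[0.004,0,0,0,0,0,0],[0.004,0,0,0,0,0,0]]' >/dev/null; python3 -c "from h import *;st()"; python3 -m jog '[[0.004,0,0,0,0,0,0],[0.004,0,0,0,0,0,0],[0.003,0,0,0,0,0,0],[0.002,0,0,0,0,0,0],[0,0,0,0,0,0,0]]' >/dev/null; python3 - <<'E'
from h import *
st()
a=eyes.capture("top")[222:282,240:345,::-1];b=eyes.capture("side")[185:275,205:325,::-1]
cv2.imwrite("pics/c2.png",np.vstack([cv2.resize(a,(525,300),interpolation=cv2.INTER_CUBIC),cv2.resize(b,(525,300),interpolation=cv2.INTER_CUBIC)]))
E
```

```text
t 5.8 slide xy [-61.8 -95.8] tip z 27.3 xaxis vs +y deg 0.0 tool z [-0. -0. -1.] F [-1.9 -7.3  4.9] grip -0.0
t 6.3 slide xy [-61.9 -76. ] tip z 27.3 xaxis vs +y deg 0.01 tool z [-0. -0. -1.] F [-0.9 -4.4  5.5] grip -0.0
t 6.8 slide xy [-61.9 -62.7] tip z 27.3 xaxis vs +y deg 0.0 tool z [-0.  0. -1.] F [-0.3 -2.2  4.6] grip 0.0
```

View pics/c2.png

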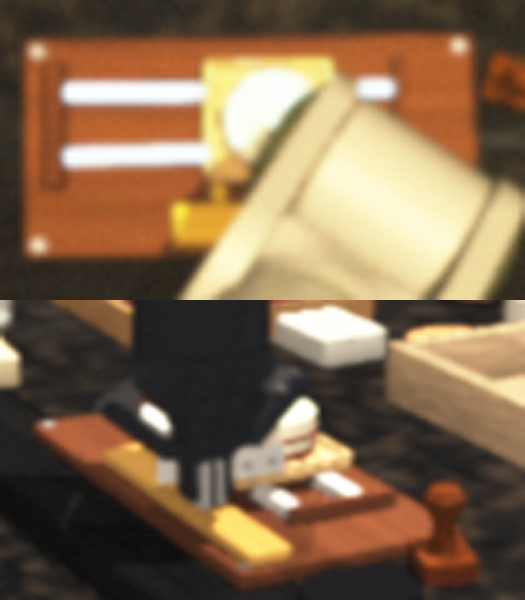

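The sled's front edge moved from crop column 257 to 203, about 34 mm. It is past the catch with the bar held down, and the pot is riding along. Continuing.

```bash
python3 -m jog '[[0.003,0,0,0,0,0,0],[0.005,0,0,0,0,0,0],[0.005,0,0,0,0,0,0],[0.005,0,0,0,0,0,0],[0.005,0,0,0,0,0,0]]' >/dev/null; python3 -c "from h import *;st()"; python3 -m jog '[[0.005,0,0,0,0,0,0],[0.005,0,0,0,0,0,0],[0.005,0,0,0,0,0,0],[0.005,0,0,0,0,0,0],[0.005,0,0,0,0,0,0]]' >/dev/null; python3 -c "from h import *;st()";  python3 -m jog '[[0.005,0,0,0,0,0,0],[0.005,0,0,0,0,0,0],[0.005,0,0,0,0,0,0],[0.004,0,0,0,0,0,0],[0.003,0,0,0,0,0,0]]' >/dev/null; python3 -c "from h import *;st()"; python3 -m jog '[[0.003,0,0,0,0,0,0],[0.003,0,0,0,0,0,0],[0.002,0,0,0,0,0,0],[0,0,0,0,0,0,0]]' >/dev/null; python3 -c "from h import *;st()"
```

```text
t 7.4 slide xy [-61.9 -39.9] tip z 27.3 xaxis vs +y deg 0.01 tool z [-0. -0. -1.] F [-1.1 -4.8  4.7] grip -0.0
t 7.9 slide xy [-62.  -14.9] tip z 27.3 xaxis vs +y deg 0.0 tool z [-0.001 -0.    -1.   ] F [-0.7 -4.1  5.4] grip 0.0
t 8.4 slide xy [-62.    7.2] tip z 27.2 xaxis vs +y deg -0.0 tool z [-0.001 -0.    -1.   ] F [-0.8 -5.7  5.6] grip -0.0
t 8.8 slide xy [-62.   15.3] tip z 27.2 xaxis vs +y deg -0.0 tool z [-0.001  0.    -1.   ] F [-0.1 -3.1  5.3] grip -0.0
```

Not yet at the stop. It should come near y ≈ 26; small steps, watching the force.

```bash
python3 -m jog '[[0.002,0,0,0,0,0,0],[0.002,0,0,0,0,0,0],[0.002,0,0,0,0,0,0],[0.001,0,0,0,0,0,0]]' >/dev/null; python3 -c "from h import *;st()"; python3 -m jog '[[0.001,0,0,0,0,0,0],[0.001,0,0,0,0,0,0]]' >/dev/null; python3 -c "from h import *;st()"; python3 -m jog '[[0.001,0,0,0,0,0,0],[0,0,0,0,0,0,0]]' >/dev/null; python3 -c "from h import *;st()"
```

```text
t 9.2 slide xy [-62.   22.1] tip z 27.3 xaxis vs +y deg -0.01 tool z [-0.001 -0.    -1.   ] F [-1.4 -4.3  6.2] grip 0.0
t 9.4 slide xy [-62.  24.] tip z 27.2 xaxis vs +y deg 0.0 tool z [-0.001 -0.    -1.   ] F [-1.7 -5.6  5.1] grip 0.0
t 9.6 slide xy [-62.   25.1] tip z 27.2 xaxis vs +y deg -0.0 tool z [-0.001  0.    -1.   ] F [-0.3 -4.6  5. ] grip -0.0
```

```bash
for k in 1; do python3 -m jog '[[0.001,0,0,0,0,0,0],[0,0,0,0,0,0,0]]' >/dev/null; python3 -c "from h import *;st()"; python3 -m jog '[[0.001,0,0,0,0,0,0],[0,0,0,0,0,0,0]]' >/dev/null; python3 -c "from h import *;st()"; done
```

```text
t 9.8 slide xy [-62.   26.1] tip z 27.2 xaxis vs +y deg -0.0 tool z [-0.001  0.    -1.   ] F [-0.2 -3.8  5.7] grip -0.0
t 10.0 slide xy [-62.   27.1] tip z 27.2 xaxis vs +y deg 0.0 tool z [-0.001  0.    -1.   ] F [-1.2 -4.9  6. ] grip 0.0
```

```bash
python3 -m jog '[[0.001,0,0,0,0,0,0],[0,0,0,0,0,0,0]]' >/dev/null; python3 -c "from h import *;st()"; python3 -m jog '[[0.001,0,0,0,0,0,0],[0,0,0,0,0,0,0]]' >/dev/null; python3 - <<'E'
from h import *
st()
a=eyes.capture("top")[222:282,240:345,::-1];b=eyes.capture("side")[185:275,205:325,::-1]
cv2.imwrite("pics/c3.png",np.vstack([cv2.resize(a,(525,300),interpolation=cv2.INTER_CUBIC),cv2.resize(b,(525,300),interpolation=cv2.INTER_CUBIC)]))
E
```

```text
t 10.2 slide xy [-62.1  27.4] tip z 27.3 xaxis vs +y deg -0.02 tool z [-0.001 -0.001 -1.   ] F [ -3.  -10.2   4.7] grip 0.0
t 10.4 slide xy [-62.1  27.6] tip z 27.3 xaxis vs +y deg -0.05 tool z [-0.001 -0.003 -1.   ] F [ -5.3 -16.3   3.9] grip -0.0
```

View pics/c3.png

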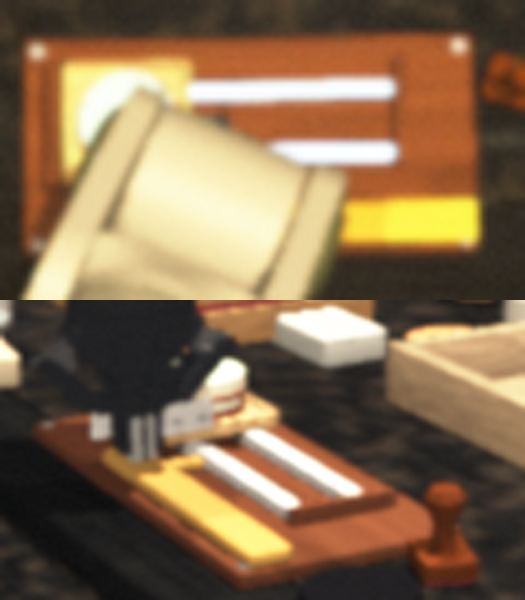

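The force jumped to 16 N with no further travel, and the plate's front edge at crop column 62 sits against the end stop. Backing off a few mm with the bar still down, then lifting straight up.

```bash
python3 -m jog '[[-0.002,0,0,0,0,0,0],[-0.002,0,0,0,0,0,0],[-0.002,0,0,0,0,0,0],[-0.001,0,0,0,0,0,0],[0,0,0,0,0,0,0]]' >/dev/null; python3 -c "from h import *;st()"; python3 -m jog '[[0,0,-0.003,0,0,0,0],[0,0,-0.004,0,0,0,0],[0,0,-0.004,0,0,0,0],[0,0,-0.004,0,0,0,0],[0,0,-0.01,0,0,0,0]]' >/dev/null; python3 -c "from h import *;st()"; python3 -m jog '[[0,0,-0.03,0,0,0,0],[0,0,-0.04,0,0,0,0],[0,0,-0.04,0,0,0,0],[0,0,-0.04,0,0,0,0],[0,0,-0.02,0,0,0,0]]' >/dev/null
python3 -m jog '[[-0.02,-0.02,0,0,0,0,0],[-0.04,-0.02,0,0,0,0,0],[-0.04,-0.02,0,0,0,0,0],[-0.04,-0.02,0,0,0,0,0],[-0.04,-0.02,0,0,0,0,0]]' >/dev/null
python3 -m jog '[[-0.04,0,0,0,0,0,0],[-0.04,0,0,0,0,0,0],[-0.02,0,0,0,0,0,0],[0,0,0,0,0,0,0],[0,0,0,0,0,0,0]]' >/dev/null
python3 - <<'E'
from h import *
st()
a=eyes.capture("top")[222:282,240:345,::-1];b=eyes.capture("side")[185:275,205:325,::-1]
cv2.imwrite("pics/c4.png",np.vstack([cv2.resize(a,(525,300),interpolation=cv2.INTER_CUBIC),cv2.resize(b,(525,300),interpolation=cv2.INTER_CUBIC)]))
E
```

```text
t 11.0 slide xy [-62.4  22.8] tip z 27.0 xaxis vs +y deg 0.02 tool z [-0.002  0.002 -1.   ] F [-0.4  2.3  4.7] grip -0.0
t 11.5 slide xy [-62.1  21.8] tip z 52.3 xaxis vs +y deg 0.02 tool z [-0.001  0.    -1.   ] F [-0.4  0.3  0.1] grip -0.0
t 13.0 slide xy [-162.  -257.8] tip z 222.4 xaxis vs +y deg 0.04 tool z [-0.     0.001 -1.   ] F [0.8 0.1 0.2] grip -0.0
```

View pics/c4.png

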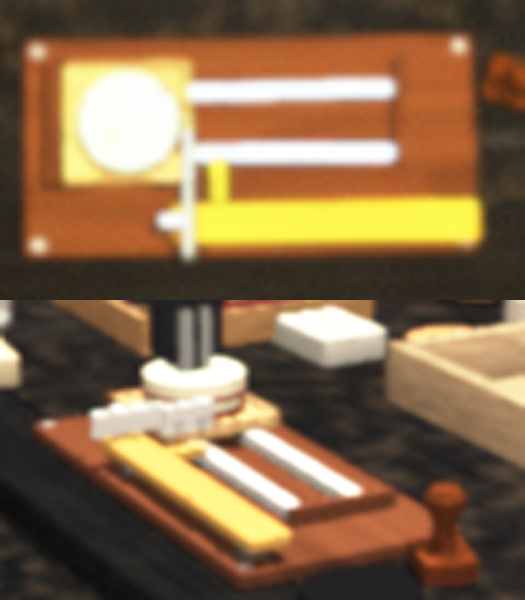

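The sled is at the end stop (front edge at crop column 62), and the tongue at (218, 182) stands clear behind its tail. The bar is back up, the pot is upright on its plate, and the hand is away and high. Handing in.

```bash
python3 -c "from rig import finish_job;print(finish_job())"
```

```text
the job is handed in; nothing more can be done
None
```

The job is handed in: the sled is against the end stop with the pot standing on it, the bar has sprung up behind it, and the hand is clear, at about 13 s of the 38 s limit.

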